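Open the viewing box and hold its sprung shutter half open

TASK

On the low grey viewing box, take the black tongue at the front of the dust lid, lift the lid and lay it back until it rests on its stop. Then slide the black shutter tab under it to the box's left, against its spring, to half its travel (the long middle mark of the scale, window half uncovered) and hold it there: the program finishes with the gripper still holding the tab at half, since the shutter snaps shut if let go. Leave the other things on the bench where they are.

Things in the scene. Friction and masses are not known exactly. Their poses are not given: they have to be found in the camera images.
- viewing_box: Low grey metal viewing box fixed to the bench, 120 (x) x 156 (y) x 50 mm high without its lid; origin at the centre of its underside; x points to its back (hinge side), y to its left, z up. The aluminium deck on top (hidden by the closed lid) has a 60 mm window in its right half, covered by the steel shutter plate, and in front of that a slot along y for the tab.
- lid (a joint): Hinge of the dust lid, rad: 0 shut, 1.60 lying back on its stop (just past upright; its weight holds it there). The lid (160 mm wide, 124 mm deep, 38 mm high shell, 0.22 kg) falls shut if let go below about 1.1 and falls open onto the stop above about 1.35; it stays there by itself.
- lid_hinge (a point): Point on the lid's hinge axis, at mid width, at the top of the box's back edge: 63 mm behind the box's origin and 50 mm above the bench. The axis runs along the box's y; the lid's front swings up and back.
- lid_tongue (a point): Grip point in the black tongue that juts forward from the middle of the lid's front: 20 mm wide (along the box's y), 12 mm thick, 46 mm long; this point is at mid width and thickness, 32 mm out from the lid's wall; when shut 156 mm in front of the hinge axis and 20 mm above it (70 mm above the bench, free below). Pinched across its width it can swivel between the fingers as the lid rises.
- shutter (a joint): Travel of the sprung shutter, m: 0 shut (the spring holds it there), 0.060 fully open; half travel is 0.030. It opens toward the box's +y (left). Spring force about 3.6 N at the start, 7.2 N at half, 10.8 N at the end; it closes at once if let go.
- tab_grip (a point): Grip point in the shutter's black upright tab, 22 mm (x) x 14 mm (y), top 28 mm above the deck, with a white index line; this point is at its middle, 18 mm above the deck (68 mm above the bench). It stands 36 mm in front of the box's centre, at y = -30 mm of the box when shut, 0 at half, +30 mm fully open. Nothing else rises above the deck.
- half_mark (a point): Longest, middle one of 7 marks 10 mm apart on the deck, in front of the tab's slot, at y = 0 of the box: the tab's index line stands at it at half travel. This point lies at the mark's front end, on the deck.
- screwdriver: Bystander: yellow-handled screwdriver, 200 mm long, lying on the bench; origin at the underside.
- spanner: Bystander: small open-ended steel spanner, 139 mm long, 6 mm high, lying in front of the box; origin at the underside.
- beaker: Bystander: clear beaker, 65 mm across, 83 mm high, standing to the left of the box; origin at the underside.
- cutter_ring: Bystander: steel cutter ring, 68 mm across, 30 mm high, at the left; origin at the underside.
- hex_key: Bystander: black hex key, 88 mm long, 5 mm high, at the right front; origin at the underside.

How it is judged:
On the way, in this order (a step that is already met when the one before it is completed fails the run):
1. the lid lies back on its stop, with the shutter still shut (value of joint lid above 1.5 rad and value of joint shutter below 0.008 m), for 0.2 s.
2. the shutter tab is held at half travel (value of joint shutter between 0.025 and 0.035 m), for 0.3 s.
At the end, for the whole second after the job is handed in: The gripper still holds the tab (more than 2 N of contact) with the shutter at rest at half travel, 30 mm within 5 mm, and the lid lies back on its stop (beyond 1.50 of 1.60 rad) (all of step 2 and velocity of joint shutter between -0.01 and 0.01 m/s and contact force between the fingers and shutter above 2 N and value of joint lid above 1.5 rad); the arm keeps its last pose, push and grip.
It fails at once if the screwdriver is moved by more than 30 mm (distance of screwdriver from where it was at the start of the episode above 0.03 m).
It fails at once if the spanner is moved by more than 30 mm (distance of spanner from where it was at the start of the episode above 0.03 m).
It fails at once if the beaker is moved by more than 30 mm (distance of beaker from where it was at the start of the episode above 0.03 m).
It fails at once if the steel ring is moved by more than 30 mm (distance of cutter_ring from where it was at the start of the episode above 0.03 m).
It fails at once if the hex key is moved by more than 30 mm (distance of hex_key from where it was at the start of the episode above 0.03 m).
It also fails if it takes over 45 s, if anything falls off the work surface, if the arm or the gripper's body presses on something with over 40 N, if the wrist force passes 120 N, or if a joint passes its speed limit or range.

ROBOT

A 6-joint arm with a two-finger parallel gripper is mounted at the origin on a cart in front of the work surface, level with it; the furniture and walls round the work are solid. World frame = base frame: x ahead of the robot, y to its left, z up, the work surface at z = 0. Lengths are in m, angles in rad, forces in N, time in s.
With the tool pointing down it reaches from about 0.35 to 1 m from the base axis. Payload 7.1 kg.
Tool frame: the origin (TCP) lies midway between the tips of the shut fingers; the grasp point (between the pads) lies 19 mm behind it; z points along the fingers, y is the direction in which the jaws open and shut (so a half turn about z gives the same grasp; the last joint's range is limited). The gripper opens to 85 mm and grips with 20 to 120 N. Pads are 22 mm wide; open, the fingers measure 114 mm over their backs; the gripper's body (76 mm by 85 mm) begins 54 mm behind the grasp point. The pads swing forward as they close: fully open they stand 13 mm farther back than shut.
Start: joints at [1.187, 0.423, 1.63, -0, 1.089, -0.019], TCP at [0.223, 0.584, 0.231] pointing down, gripper open.
Joint ranges: [-3, 3], [-0.9, 2.11], [0.09, 2.58], [-1.31, 4.45], [0.11, 2.69], [-2.54, 2.54]. Speed limits (rad/s): [2.39, 2.39, 3.01, 3.14, 3.14, 3.14].

INTERFACE

Orientations are given as a unit quaternion [w, x, y, z].
In Python, from plant import robot gives the robot as it stands.
- The arm moves only by the shell command python3 -m jog 'ROWS' [FORCE]. ROWS is text: rows parted by semicolons, each of 7 numbers parted by spaces: the shift along the tool's x, y, z in units of 0.5 m (1.0 is 0.5 m), then the turn, a rotation vector about the tool's x, y, z in units of 180 degrees (1.0 is 180 degrees), then the finger opening in mm, from 0 to 85.4. In form: x y z rx ry rz hand; .... A call has 1 to 20 rows; each row is the pose to reach, as a shift and turn from the pose commanded when the call began, along the tool's axes at that moment, turning the shorter way round; what a row does not reach only later rows make up. A row lasts 1/8 s, in which the tool goes at most 62.5 mm and 10.7 degrees, less where a joint would pass 70% of its speed; a pose out of reach is approached as far as the arm can. A call with a number of a shift or a turn outside -1 to 1 is refused whole. A call with a gripper value outside its range is refused whole. The fingers move at their own pace and stop on an object; FORCE is the grip in N (left out, the last holds). Time passes only in rows, so rows that repeat a pose let the fingers close. It gives the time, the measured TCP pose, the force and the opening at its end, in the units of the state.
- robot.get_obs(): the state, without advancing time (a new reading comes with each control period).
- robot.capture(name): name is "scene" or "top"; returns a dict with "pixels" (480x640x3 uint8, red, green, blue), "range_z" (480x640 float32, m along the optical axis (not along the pixel's ray), 0 where there is no reading), "K" (3x3 intrinsics, pixels), "k1" (the pictures are not rectified: a ray, as slopes to the right and down, at radius r is drawn at 1 + k1 r^2 times it, then the intrinsics apply), "world_from_camera" (4x4, takes a point from camera to world coordinates). Camera axes: x right, y down, z forward; pixel columns grow to the right and rows downward; lengths in m; the calibration is good to about 2 mm. A picture is of the moment at which its call begins.
- robot.job_done(): hands the job in, once; it reports no verdict.
The state is a dict: "time": time; "qpos": joint angles; "joint_velocities": joint speeds; "tau": joint torques, N m; "tool_pos": TCP position; "tool_rot": TCP orientation; "ft_force": force on the tool from outside, world axes, zero at the start; "ft_torque": the same for the moment, N m; "gripper_width": opening from 0.0 (shut) to 1.0 (fully open).
Only numpy, scipy, OpenCV 4.12 (cv2) and the standard library are available. Lean on these libraries where they do the work, as an engineer would, in place of code of your own. Each camera call takes 0.05 s, during which the arm holds its last target. There are 200 camera calls.

## Working session

There is one attempt and no reset: what is moved stays moved. The work goes in short steps, Python scripts to look and compute and a shell command to move; the robot and the scene stay as the last step left them, time stands still between calls to the robot, and variables do not carry over. Pictures are saved under pics/ and viewed, on a budget of 10 in all, crops included, one or two more only if the job needs it, and the job is handed in when it is done.

```bash
ls; mkdir -p pics; cat > h.py <<'E'
import numpy as np, cv2
from plant import robot
from scipy.spatial.transform import Rotation as R
def cap(n,f):
    c=robot.capture(n); cv2.imwrite('pics/'+f,c['pixels'][:,:,::-1]); np.savez('pics/'+f[:-4],**c); return c
def ray(c,uv):
    K=c['K']; d=np.array([c['k1'],0,0,0],float)
    p=cv2.undistortPoints(np.array(uv,float).reshape(-1,1,2),K,d)[:,0]
    T=c['world_from_camera']; return T[:3,3],np.c_[p,np.ones(len(p))]@T[:3,:3].T
def onplane(c,uv,z):
    o,d=ray(c,uv); return o+d*((z-o[2])/d[:,2])[:,None]
def bydepth(c,uv):
    o,d=ray(c,uv); uv=np.array(uv,int).reshape(-1,2); return o+d*c['range_z'][uv[:,1],uv[:,0]][:,None]
E
python3 - <<'E'
from h import *
for n in('scene','top'):
    c=cap(n,n+'0.png'); print(n,c['K'].tolist(),c['k1'],c['world_from_camera'].round(3).tolist())
o=robot.get_obs(); print({k:np.round(v,3) for k,v in o.items()})
E
```

```text
pics
scene [[515.5242869935943, 0.0, 309.5628264109781], [0.0, 515.5242869935943, 249.57996452981342], [0.0, 0.0, 1.0]] 0.051661800549245705 [[0.512, -0.609, 0.606, -0.152], [-0.859, -0.38, 0.343, -0.306], [0.021, -0.696, -0.718, 0.862], [0.0, 0.0, 0.0, 1.0]]
top [[583.1064159252536, 0.0, 318.06422043145733], [0.0, 583.1064159252536, 238.3703799601746], [0.0, 0.0, 1.0]] -0.17420080417927836 [[0.02, -0.987, 0.158, 0.276], [-1.0, -0.023, -0.015, 0.075], [0.018, -0.158, -0.987, 1.443], [0.0, 0.0, 0.0, 1.0]]
{'time': np.float64(0.1), 'qpos': array([ 1.187,  0.424,  1.631,  0.   ,  1.089, -0.019]), 'joint_velocities': array([ 0.001, -0.   , -0.002, -0.001, -0.   ,  0.001]), 'tau': array([ 0.0000e+00, -5.5843e+01, -2.8244e+01,  0.0000e+00,  3.0000e-03,
        0.0000e+00]), 'tool_pos': array([0.223, 0.583, 0.231]), 'tool_rot': array([-0.   ,  0.181,  0.983, -0.001]), 'ft_force': array([-0.197, -0.549,  0.514]), 'ft_torque': array([-0.004,  0.012,  0.008]), 'gripper_width': np.float64(0.999)}
```

View pics/scene0.png

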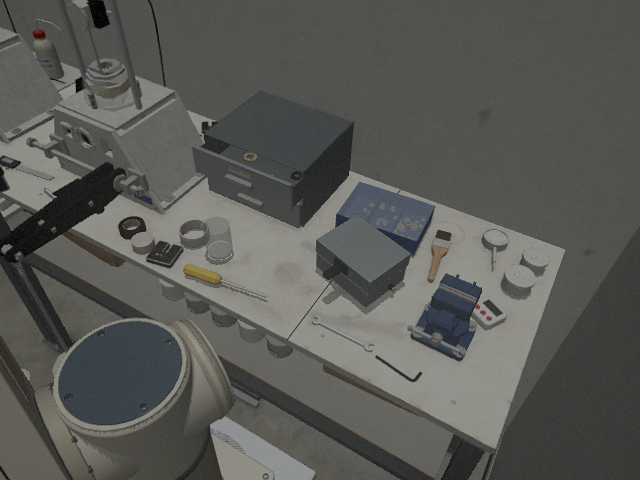

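View pics/top0.png

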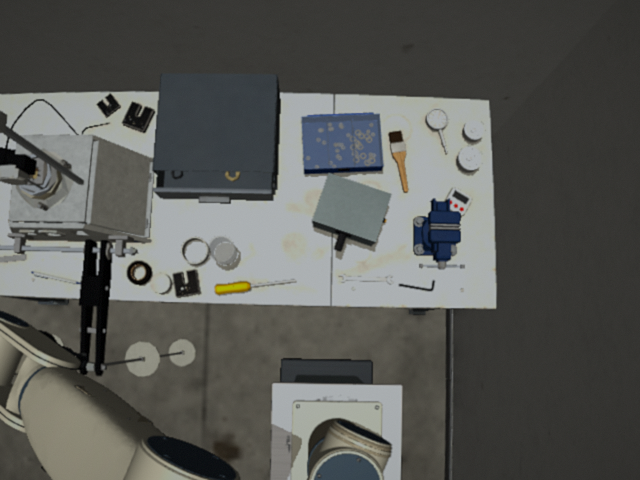

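The scene view shows the lid centred near (360,258) with its tongue at (333,272). In the top view the lid is at (350,210) and the tongue at (340,243). I'll measure the lid from its height band.

```bash
cat >> h.py <<'E'
def cloud(c):
    v,u=np.mgrid[0:480,0:640]; uv=np.c_[u.ravel(),v.ravel()]
    return bydepth(c,uv).reshape(480,640,3), c['range_z']>0
E
python3 - <<'E'
from h import *
for n in('scene','top'):
    c=dict(np.load(f'pics/{n}0.npz')); P,ok=cloud(c)
    roi=np.zeros((480,640),bool)
    if n=='top': roi[165:260,300:400]=1
    else: roi[210:310,305:415]=1
    z=P[...,2]; print(n,'bench z',np.median(z[roi&ok&(abs(z)<.015)]))
    m=(roi&ok&(z>.075)&(z<.1)&(c['pixels'].max(2)>50)).astype(np.uint8)
    k,l,s,_=cv2.connectedComponentsWithStats(m); i=1+s[1:,4].argmax(); m=l==i
    print('lid z',np.percentile(z[m],[5,50,95]))
    zz=np.median(z[m]); ys,xs=np.nonzero(m); W=onplane(c,np.c_[xs,ys],zz)
    r=cv2.minAreaRect((W[:,:2]*1000).astype(np.float32)); print(r, cv2.boxPoints(r).round().tolist())
    t=roi&ok&(c['pixels'].max(2)<45)&(z>.045)&(z<.085); t=cv2.morphologyEx(t.astype(np.uint8),cv2.MORPH_OPEN,np.ones((3,3)))
    k,l,s,ce=cv2.connectedComponentsWithStats(t)
    for j in range(1,k):
        mm=l==j; ys,xs=np.nonzero(mm); W=onplane(c,np.c_[xs,ys],.076)
        print('dark',s[j],ce[j].round(1),np.median(P[mm],0).round(3), (np.array(cv2.boxPoints(cv2.minAreaRect((W[:,:2]*1000).astype(np.float32)))).round().tolist()))
E
```

```text
scene bench z -0.0013032013011022858
lid z [0.08198582 0.08646771 0.08900993]
((565.8379516601562, -26.765960693359375), (166.87158203125, 133.1029052734375), 72.24772644042969) [[477.0, -86.0], [604.0, -127.0], [655.0, 32.0], [528.0, 73.0]]
dark [335 258   5   6  24] [336.9 260.6] [0.513 0.004 0.079] [[507.0, 5.0], [511.0, -2.0], [523.0, 5.0], [519.0, 12.0]]
dark [342 266   6   8  33] [344.5 269.7] [ 0.504 -0.018  0.073] [[490.0, -21.0], [496.0, -30.0], [512.0, -19.0], [507.0, -11.0]]
top bench z -0.0001697581816078042
lid z [0.08284149 0.08785321 0.09250763]
((570.0551147460938, -23.884368896484375), (157.9324188232422, 125.3519058227539), 72.310302734375) [[486.0, -80.0], [606.0, -118.0], [654.0, 32.0], [534.0, 70.0]]
dark [335 232  14  19 142] [340.8 240.2] [0.493 0.001 0.075] [[465.0, 1.0], [506.0, -19.0], [516.0, 2.0], [475.0, 22.0]]
```

```bash
cat >> h.py <<'E'
C=np.array([.570,-.024]); A=np.deg2rad(-17.6)
X=np.array([np.cos(A),np.sin(A),0]); Y=np.array([-np.sin(A),np.cos(A),0]); Z=np.array([0,0,1.])
O=np.r_[C,0]-.001*X          # box origin (lid centre is 1 mm behind it)
def box(x,y,z): return O+x*X+y*Y+z*Z
GOAL=R.from_matrix(np.c_[-X,Y,-Z])
def rel(targets,pos=None,goal=GOAL):
    o=robot.get_obs(); q=R.from_quat(np.roll(o['tool_rot'],-1)); p=o['tool_pos'] if pos is None else pos
    for t in targets: print((q.inv().apply(t-p)/.5).round(4),((q.inv()*goal).as_rotvec()/np.pi).round(4))
E
python3 - <<'E'
from h import *
g=box(-.093,.0015,.07); print(g, O)
rel([g+[0,0,.08-.019],g+[0,0,-.019]])
E
```

```text
[0.48085363 0.00585256 0.07      ] [ 0.56904681 -0.02369763  0.        ]
[-0.8943 -0.8947  0.2005] [-0.0005 -0.     -0.0183]
[-0.8944 -0.8944  0.3605] [-0.0005 -0.     -0.0183]
```

```bash
python3 -m jog '-0.09 -0.09 0 0 0 0 60; -0.18 -0.18 0 0 0 0 60; -0.26 -0.26 0 0 0 0 60; -0.34 -0.34 0 0 0 0 60; -0.42 -0.42 0 0 0 0 60; -0.5 -0.5 0 0 0 0 60; -0.58 -0.58 0 0 0 -0.01 60; -0.66 -0.66 0 0 0 -0.018 60; -0.74 -0.74 0 0 0 -0.018 60; -0.82 -0.82 0 0 0 -0.018 60; -0.894 -0.894 0 0 0 -0.018 60; -0.894 -0.894 0.1 0 0 -0.018 60; -0.894 -0.894 0.2 0 0 -0.018 60; -0.894 -0.894 0.2 0 0 -0.018 60; -0.894 -0.894 0.2 0 0 -0.018 60' 30
python3 - <<'E'
from h import *
c=cap('scene','s1.png'); cv2.imwrite('pics/s1c.png',cv2.resize(c['pixels'][190:340,240:440,::-1],None,fx=4,fy=4))
print(robot.get_obs()['ft_force'])
rel([box(-.093,.0015,.051)])
E
```

```text
time: 1.98
tool_pos: [0.4818, 0.0069, 0.1325]
tool_rot: [0.001, 0.153, 0.988, 0.0]
ft_force: [-0.2, 0.4, 0.5]
gripper_width: 0.698
[0.10299726 0.15998562 0.44377661]
[ 0.0027 -0.0032  0.1641] [ 0.0003  0.0008 -0.0002]
```

View pics/s1c.png

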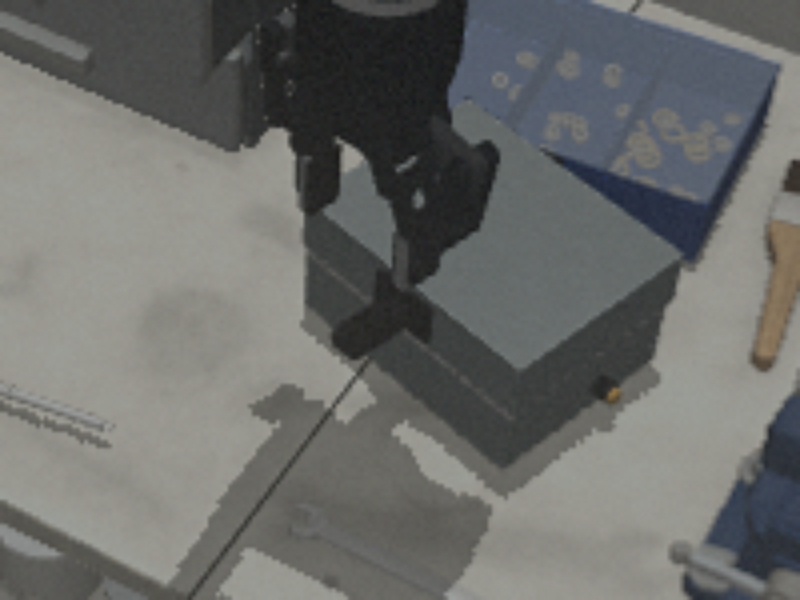

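The crop shows the fingers above the lid, with the tongue running from its tip at about (345,338) to the wall at (400,305). I'll check that my tongue estimate projects onto it here.

```bash
python3 - <<'E'
from h import *
c=dict(np.load('pics/s1.npz')); T=np.linalg.inv(c['world_from_camera'])
P=np.array([box(-.107,.01,.076),box(-.107,-.01,.076),box(-.093,0,.076),box(-.061,.08,.088),box(-.061,-.08,.088),box(.063,-.08,.088)])
rv=cv2.Rodrigues(T[:3,:3])[0]
p=cv2.projectPoints(P,rv,T[:3,3],c['K'],np.array([c['k1'],0,0,0.]))[0][:,0]
print(((p-[240,190])*4).round())
E
```

```text
[[324. 327.]
 [350. 349.]
 [357. 325.]
 [299. 195.]
 [516. 369.]
 [681. 251.]]
```

Projected corners fall within 1–2 px of what I see, so the estimate holds, and I'll take lateral 0. I'll descend and pinch gently.

```bash
python3 -m jog '0.003 -0.006 0.08 0 0 0 60; 0.003 -0.006 0.164 0 0 0 60; 0.003 -0.006 0.164 0 0 0 60; 0.003 -0.006 0.164 0 0 0 15; 0.003 -0.006 0.164 0 0 0 15; 0.003 -0.006 0.164 0 0 0 15; 0.003 -0.006 0.164 0 0 0 15; 0.003 -0.006 0.164 0 0 0 15' 25
python3 - <<'E'
from h import *
o=robot.get_obs(); print(o['tool_pos'],o['ft_force'],o['ft_torque'],o['gripper_width']*85.4,o['time'], (o['tool_pos']-O)@np.c_[X,Y,Z])
E
```

```text
time: 3.02
tool_pos: [0.4807, 0.0056, 0.0514]
tool_rot: [0.002, 0.154, 0.988, 0.001]
ft_force: [-0.2, 9.9, 7.2]
gripper_width: 0.228
[0.48070019 0.00559978 0.05144624] [-0.17866134  9.8773294   7.1931793 ] [ 1.57378089 -0.06156389  0.10169523] 19.470131482065614 3.025 [-0.09306983  0.00121266  0.05144624]
```

```bash
python3 - <<'E'
import numpy as np
for t in np.r_[np.arange(.1,1.55,.1),1.58,1.6]:
    a=np.arctan2(.02,-.156)-t; r=np.hypot(.02,.156)
    print(round(t,2),round(-(r*np.cos(a)+.156)/.5,3),round(-(r*np.sin(a)-.02)/.5,3))
E
```

```text
0.1 -0.006 -0.031
0.2 -0.014 -0.061
0.3 -0.026 -0.09
0.4 -0.04 -0.118
0.5 -0.057 -0.145
0.6 -0.077 -0.169
0.7 -0.099 -0.192
0.8 -0.123 -0.212
0.9 -0.149 -0.229
1.0 -0.177 -0.244
1.1 -0.206 -0.256
1.2 -0.236 -0.265
1.3 -0.267 -0.271
1.4 -0.298 -0.274
1.5 -0.33 -0.274
1.58 -0.355 -0.272
1.6 -0.361 -0.271
```

```bash
python3 -m jog '-0.002 0.003 -0.015 0 0 0 15; -0.006 0.003 -0.031 0 0 0 15; -0.01 0.003 -0.046 0 0 0 15; -0.014 0.003 -0.061 0 0 0 15; -0.02 0.003 -0.076 0 0 0 15; -0.026 0.003 -0.09 0 0 0 15; -0.026 0.003 -0.09 0 0 0 15'
```

```text
time: 3.9
tool_pos: [0.4917, 0.0022, 0.0948]
tool_rot: [0.0, 0.154, 0.988, 0.0]
ft_force: [2.3, 5.4, -2.2]
gripper_width: 0.231
```

```bash
python3 -m jog '-0.014 0 -0.028 0 0 0 15; -0.031 0 -0.055 0 0 0 15; -0.051 0 -0.079 0 0 0 15; -0.073 0 -0.102 0 0 0 15; -0.097 0 -0.122 0 0 0 15; -0.123 0 -0.139 0 0 0 15; -0.151 0 -0.154 0 0 0 15; -0.18 0 -0.166 0 0 0 15; -0.18 0 -0.166 0 0 0 15'
```

```text
time: 5.03
tool_pos: [0.5774, -0.0252, 0.1779]
tool_rot: [-0.0, 0.154, 0.988, 0.0]
ft_force: [-1.8, 4.8, 8.5]
gripper_width: 0.23
```

```bash
python3 -m jog '-0.03 0 -0.009 0 0 0 15; -0.061 0 -0.015 0 0 0 15; -0.092 0 -0.018 0 0 0 15; -0.124 0 -0.018 0 0 0 15; -0.144 0 -0.017 0 0 0 15; -0.144 0 -0.017 0 0 0 15'
python3 - <<'E'
from h import *
c=cap('scene','s2.png'); cv2.imwrite('pics/s2c.png',cv2.resize(c['pixels'][160:340,240:440,::-1],None,fx=3,fy=3))
E
```

```text
time: 5.78
tool_pos: [0.6462, -0.0471, 0.186]
tool_rot: [0.0, 0.154, 0.988, 0.0]
ft_force: [1.3, 3.0, 4.5]
gripper_width: 0.228
```

View pics/s2c.png

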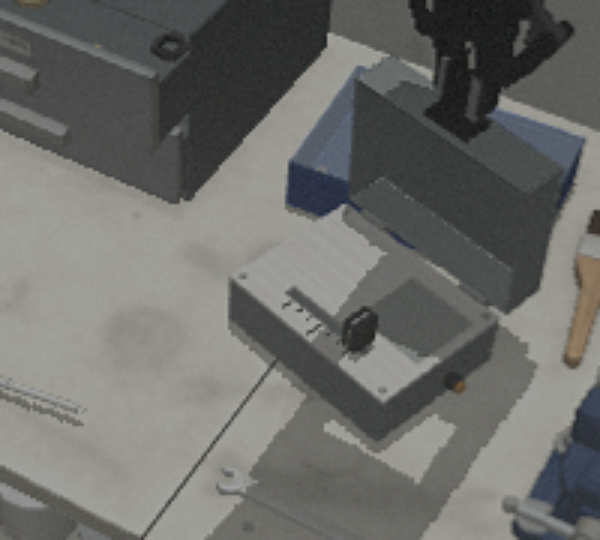

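The lid is upright with the tongue in the fingers. The tab is still shut at crop (360,330), and the scale's long mark is at crop (313,328). I'll release, rise, and move over the front of the box.

```bash
python3 -m jog '0 0 0 0 0 0 50; 0 0 0 0 0 0 50; 0 0 0 0 0 0 50; 0 0 -0.08 0 0 0 50; 0 0 -0.16 0 0 0 50; 0.1 0 -0.16 0 0 0 60; 0.2 0 -0.16 0 0 0 60; 0.3 0 -0.16 0 0 0 60; 0.4 0 -0.16 0 0 0 60; 0.4 0 -0.16 0 0 0 60'
python3 - <<'E'
from h import *
for n in('scene','top'):
    c=cap(n,n+'3.png'); P,ok=cloud(c); z=P[...,2]
    B=(P-O)@np.c_[X,Y,Z]
    t=ok&(c['pixels'].max(2)<50)&(B[...,2]>.058)&(B[...,2]<.085)&(abs(B[...,0]+.036)<.03)&(abs(B[...,1])<.06)
    ys,xs=np.nonzero(t); print(n,len(xs))
    if len(xs): print('px',xs.mean(),ys.mean(),'box med',np.median(B[t],0).round(4),np.percentile(B[t],[3,97],axis=0).round(4))
s=cv2.imread('pics/scene3.png')[180:320,280:420]; tt=cv2.imread('pics/top3.png')[150:290,280:420]
cv2.imwrite('pics/c3.png',cv2.resize(np.hstack([s,tt]),None,fx=2.85,fy=4))
o=robot.get_obs(); print(o['time'],(o['tool_pos']-O)@np.c_[X,Y,Z])
E
```

```text
time: 7.08
tool_pos: [0.452, 0.0139, 0.2656]
tool_rot: [-0.001, 0.153, 0.988, -0.0]
ft_force: [0.4, -0.5, 0.6]
gripper_width: 0.704
scene 54
px 360.462962962963 269.0925925925926 box med [-0.0354 -0.0361  0.0718] [[-0.0455 -0.0378  0.0588]
 [-0.0252 -0.0246  0.0783]]
top 0
7.175 [-0.11914616  0.00113234  0.26636283]
```

View pics/c3.png

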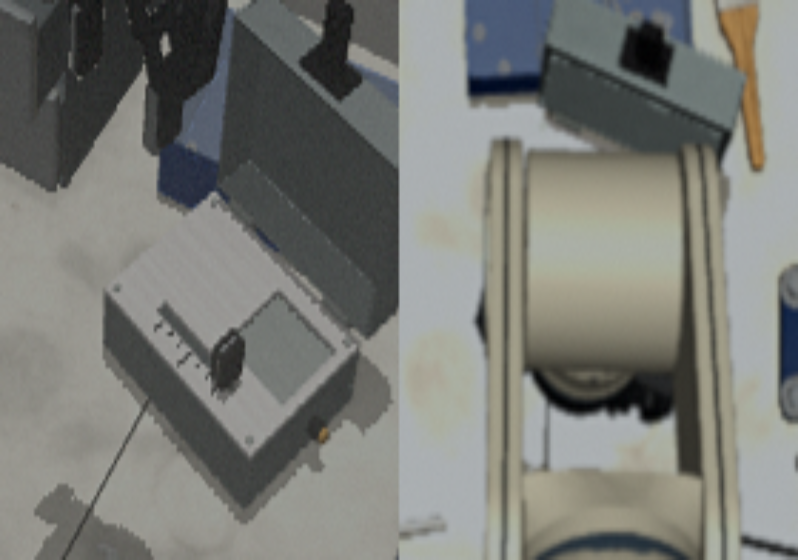

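The left half shows the lid back on its stop and the shutter shut, with the tab at crop (228,360). The tab measures x −35 mm, centre y about −30 mm and top 78 mm in the box frame, which matches the given values. Next I'll hover, then descend.

```bash
python3 -m jog '-0.04 -0.03 0.08 0 0 0 50; -0.1 -0.062 0.16 0 0 0 50; -0.166 -0.062 0.25 0 0 0 50; -0.166 -0.062 0.31 0 0 0 50; -0.166 -0.062 0.31 0 0 0 50; -0.166 -0.062 0.31 0 0 0 50' 40
python3 - <<'E'
from h import *
o=robot.get_obs(); print((o['tool_pos']-O)@np.c_[X,Y,Z]); rel([box(-.036,-.030,.056)])
E
```

```text
time: 7.92
tool_pos: [0.526, -0.0415, 0.1115]
tool_rot: [0.0, 0.154, 0.988, 0.0]
ft_force: [-0.1, 0.1, 0.3]
gripper_width: 0.586
[-0.03562971 -0.03002528  0.11145833]
[0.0008 0.     0.1109] [ 0.      0.0003 -0.0004]
```

```bash
python3 -m jog '0 0 0.05 0 0 0 50; 0 0 0.09 0 0 0 50; 0 0 0.11 0 0 0 50; 0 0 0.11 0 0 0 50; 0 0 0.11 0 0 0 10; 0 0 0.11 0 0 0 10; 0 0 0.11 0 0 0 10; 0 0 0.11 0 0 0 10; 0 0 0.11 0 0 0 10' 50
python3 - <<'E'
from h import *
o=robot.get_obs(); print((o['tool_pos']-O)@np.c_[X,Y,Z],o['gripper_width']*85.4)
c=cap('scene','s4.png'); cv2.imwrite('pics/s4c.png',cv2.resize(c['pixels'][180:320,280:420,::-1],None,fx=4,fy=4))
E
```

```text
time: 9.05
tool_pos: [0.526, -0.0405, 0.0569]
tool_rot: [0.001, 0.154, 0.988, 0.001]
ft_force: [-0.0, 7.5, 5.3]
gripper_width: 0.149
[-0.0359759  -0.02900442  0.05688136] 12.761459126782755
```

View pics/s4c.png

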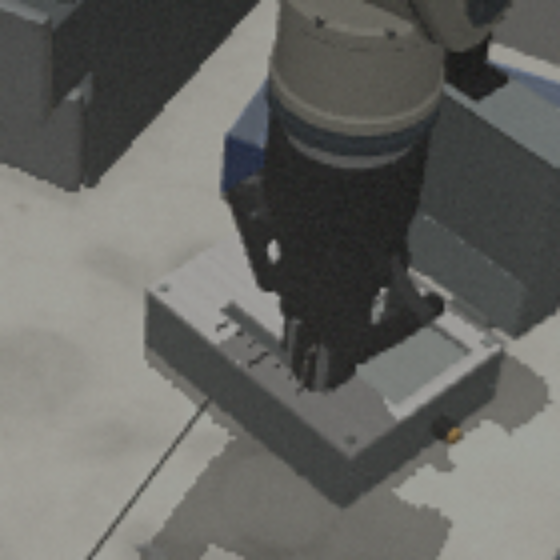

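The tab is pinched (12.8 mm read against 14 mm) and still at the shut mark. Slide +30 mm; the +y force shows the tab is against its shut stop with the tool at y = −29 mm.

```bash
python3 -m jog '0 0.008 0 0 0 0 10; 0 0.016 0 0 0 0 10; 0 0.024 0 0 0 0 10; 0 0.032 0 0 0 0 10; 0 0.04 0 0 0 0 10; 0 0.048 0 0 0 0 10; 0 0.056 0 0 0 0 10; 0 0.062 0 0 0 0 10; 0 0.062 0 0 0 0 10; 0 0.062 0 0 0 0 10; 0 0.062 0 0 0 0 10' 60
python3 - <<'E'
from h import *
o=robot.get_obs(); print((o['tool_pos']-O)@np.c_[X,Y,Z],o['gripper_width']*85.4, o['ft_force']@np.c_[X,Y,Z])
c=cap('scene','s5.png'); cv2.imwrite('pics/s5c.png',cv2.resize(c['pixels'][210:310,310:410,::-1],None,fx=6,fy=6,interpolation=cv2.INTER_CUBIC))
E
```

```text
time: 10.48
tool_pos: [0.5347, -0.0127, 0.0569]
tool_rot: [0.001, 0.153, 0.988, -0.001]
ft_force: [-2.8, -6.0, 7.3]
gripper_width: 0.147
[-3.60210476e-02  8.94144915e-05  5.69170969e-02] 12.574604584954844 [-0.91175224 -6.54578703  7.27183356]
```

View pics/s5c.png

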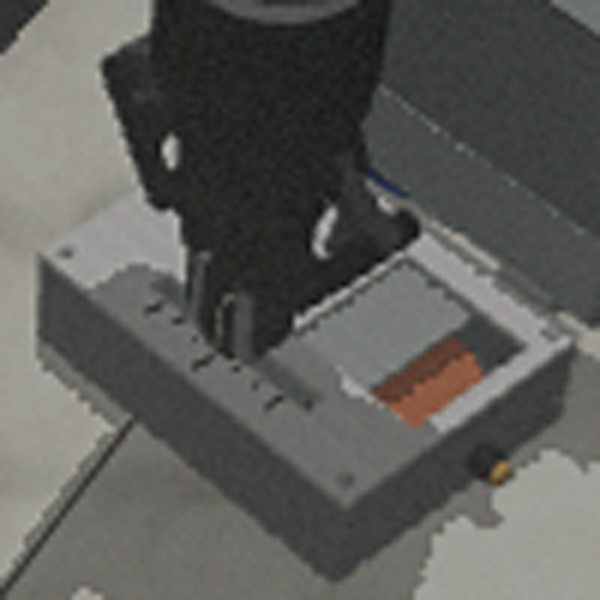

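The shutter plate now leaves the right half of the window open, showing orange. The fingers stand at the long mark, whose front end is near crop (197,366). I'll check that mark by ray.

```bash
python3 - <<'E'
from h import *
c=dict(np.load('pics/s5.npz'))
px=np.array([[148,312],[178,322],[196,366],[268,409],[405,262],[526,344],[432,424],[470,318],[372,388]])/6+[310,210]
print(((onplane(c,px,.05)-O)@np.c_[X,Y,Z]).round(4))
E
```

```text
[[-0.0493  0.0277  0.05  ]
 [-0.0445  0.0172  0.05  ]
 [-0.0543 -0.002   0.05  ]
 [-0.0492 -0.0327  0.05  ]
 [ 0.0391 -0.0151  0.05  ]
 [ 0.0423 -0.0707  0.05  ]
 [-0.0108 -0.0746  0.05  ]
 [ 0.0365 -0.0493  0.05  ]
 [-0.0145 -0.0495  0.05  ]]
```

The marks span +28 to −33 mm in this view, centred at −2 mm, which is that camera's known bias. The tool is at 0.1 mm after a 29.1 mm slide, and the spring force of 6.5 N fits half travel. I'll hold briefly and hand it in.

```bash
python3 -m jog '0 0.001 0 0 0 0 10; 0 0.001 0 0 0 0 10; 0 0.001 0 0 0 0 10; 0 0.001 0 0 0 0 10'
python3 - <<'E'
from h import *
o=robot.get_obs(); print((o['tool_pos']-O)@np.c_[X,Y,Z],o['ft_force']@np.c_[X,Y,Z],abs(o['joint_velocities']).max(),o['time'])
c=robot.capture('scene'); a=np.load('pics/scene0.npz')['pixels'].astype(int)
d=abs(c['pixels'].astype(int)-a).max(2)>40
for n,(u0,u1,v0,v1) in dict(screwdriver=(182,270,262,302),beaker_ring=(178,235,216,265),hexkey=(374,424,353,383)).items(): print(n,d[v0:v1,u0:u1].mean().round(3))
robot.job_done()
E
```

```text
time: 11.02
tool_pos: [0.5349, -0.0123, 0.0569]
tool_rot: [0.001, 0.153, 0.988, -0.001]
ft_force: [-2.9, -7.6, 7.0]
gripper_width: 0.149
[-0.03601319  0.00055159  0.05693711] [-0.46839902 -8.15670547  6.98911916] 0.0013255759674672411 11.025
screwdriver 0.0
beaker_ring 0.0
hexkey 0.0
the job is handed in; nothing more can be done
```

I opened the lid by its tongue and laid it back on its stop. I then slid the shutter tab left to about half travel and handed the job in at about 11 s with the gripper still holding it. No verdict was reported.

**Lid:** pictures taken after I let go of the tongue show it lying back on its stop. I saw this but did not measure the angle.

**Shutter:** the tool moved 29.6 mm from the shut-stop grip. The last reading showed 8.2 N along the slide, against about 7.2 N expected at half, with the arm at rest.

**Disagreements:**
- **Scale position:** the scene camera puts the half mark 2 mm to the right of where the robot frame has it. That is within the calibration, and the 5 mm tolerance covers it.
- **Window edge:** the shutter edge read about 23 mm uncovered instead of 30 mm. I put this down to the plate sitting below the deck and overlapping the window edge, but did not confirm it.

**Bystanders:** the picture areas around the screwdriver, beaker, ring and hex key matched the start. I did not compare the spanner this way because it lay in the arm's shadow, but the fingers stayed well above it.

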